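# Hold the hamster carrier's top gate open

### The job

The hamster is about to be lifted out of its travel carrier. Open the carrier's top gate: squeeze the two tabs of the green main catch together so that the gate pops up on to the safety catch, then squeeze the orange safety catch so that it comes free, and lift the gate by its brown handle, past its half-open click stop, until it stands nearly upright. It falls back if let go, so finish while still holding it there by the handle; leave the flask, mirror, jar and marker where they are.

Things in the scene. Friction and masses are not known exactly. Their poses are not given: they have to be found in the camera images.
- carrier: Small-pet travel carrier, fast on the desk: pink tub 250 mm (its x) by 350 mm (its y), 143 mm high with its cream rim, a wire gate lying over its top. Origin at the centre of its underside; z up; -x is the front with the two catches, +x the side where the gate is hinged.
- gate_hinge (a point): Middle of the gate's hinge axis, 150 mm above the desk, 100 mm from the carrier's centre towards its +x. The hinge axis runs along the carrier's y.
- gate (a joint): Gate angle (rad): 0 shut, grows as the front edge is lifted up and over to +x, end stop 1.48. Sprung bumpers lift it: to about 0.05 when the main catch is squeezed (held by the safety catch), then to 0.1 when the safety catch is squeezed, where it rests free. A click stop resists from about 0.55 to 0.95 (3 N at the handle). Beyond it the 150 g gate falls back on to the stop unless held.
- gate_handle (a point): Middle of the gate's brown handle bar: round, 10 mm diameter, along the carrier's y, 80 mm clear between its two posts. Measured in the gate: 165 mm from the hinge axis towards the front edge and 45 mm above the gate (38 mm free under the bar). It swings with the gate; shut, it is 195 mm above the desk.
- catch_main_grip (a point): Green main catch: point between its two upright tabs, 8 mm below their tops, 188 mm above the desk. Tabs stand along carrier y, 32 mm over the outer faces, 16 mm wide. Squeezed to under 22 mm (2 to 4 N each) they free the gate; let go, they spring back. Barbs 31 mm and shut gate 36 mm below this point. 100 mm in front of the carrier's centre, 105 mm left or right: green and orange may swap.
- catch_safety_grip (a point): Orange safety catch: same size, height, squeeze and point as the green one, at the other end of the front edge. Its barbs are 9 mm higher (22 mm below this point) and stop the gate when it has popped up. Squeezing it while the main catch still holds the gate does nothing.
- flask_center (a point): Centre of a steel flask with brown cap, 70 mm diameter, 205 mm high. Leave it alone.
- mirror_center (a point): Point 110 mm above the desk in the middle of a round white make-up mirror, 150 mm across on a 130 mm foot, 220 mm high. Leave it alone.
- jar_center (a point): Centre of a pink cream jar, 52 mm diameter, 45 mm high. Leave it alone.
- marker_center (a point): Centre of a black and yellow marker, 110 mm long, 18 mm wide, 14 mm high, lying on the desk. Leave it alone.

How it is judged:
On the way, in this order (a step that is already met when the one before it is completed fails the run):
1. the main catch is squeezed: the gate has popped up on to the safety catch (value of joint gate between 0.035 and 0.07 rad), for 0.2 s.
2. the safety catch is squeezed: the gate has come free of it (value of joint gate above 0.078 rad), for 0.2 s.
3. the gate has been swung past its half-open click stop (value of joint gate above 0.98 rad), for 0.1 s.
At the end, for the whole second after the job is handed in: The gate is held still at more than 1.13 rad (65 degrees), beyond the click stop, by the gripper's fingers at its handle (contact of at least 0.3 N, grasp point within 60 mm of the handle bar's middle), and the flask, mirror, jar and marker are within 20 mm of where they stood (value of joint gate above 1.13 rad and velocity of joint gate between -0.1 and 0.1 rad/s and contact force between the fingers and gate above 0.3 N and distance between the grasp point and gate_handle below 0.06 m and distance of each of flask_center, mirror_center, jar_center, marker_center from where it was at the start of the episode below 0.02 m); the arm keeps its last pose, push and grip.
It fails at once if the flask, mirror, jar or marker is knocked or moved by more than 20 mm (distance of any of flask_center, mirror_center, jar_center, marker_center from where it was at the start of the episode above 0.02 m).
It also fails if it takes over 54 s, if anything falls off the work surface, if the arm or the gripper's body presses on something with over 40 N, if the wrist force passes 120 N, or if a joint passes its speed limit or range.

### The arm

A 7-joint arm with a two-finger parallel gripper is mounted at the origin on the work surface. World frame = base frame: x ahead of the robot, y to its left, z up, the work surface at z = 0. Lengths are in m, angles in rad, forces in N, time in s.
With the tool pointing down it reaches from about 0.425 to 0.975 m from the base axis. Payload 16.7 kg.
Tool frame: the origin (TCP) lies at the very end of the fingers, on their centre line; the grasp point (between the pads) lies 19 mm behind it; z points along the fingers, y is the line along which they close (so a half turn about z gives the same grasp; the last joint's range is limited). The gripper opens to 85 mm and grips with 20 to 120 N. Pads are 22 mm wide; open, the fingers measure 114 mm over their backs; the gripper's body (76 mm by 85 mm) begins 54 mm behind the grasp point. The pads swing forward as they close: fully open they stand 13 mm farther back than shut.
Start: joints at [-1.359, 0.426, 0.074, 1.606, -0.034, 1.111, -0.067], TCP at [0.238, 0.632, 0.231] pointing down, gripper open.
Joint ranges: [-2.85, 2.85], [-0.5, 2.14], [-1.23, 1.37], [0.21, 2.46], [-1.02, 4.16], [0.16, 2.05], [-2.73, 2.73]. Speed limits (rad/s): [1.89, 1.89, 2.39, 2.39, 3.01, 3.01, 3.01].

### API

Orientations are given as a 3x3 rotation matrix whose columns are the frame's x, y, z axes.
In Python, from cell import arm gives the robot as it stands.
- The arm moves only by the tool play_rows, never from a script. Its argument "increments" is a list of rows, each a list of 5 numbers: the shift along the tool's x, y, z in m, then the turn about the tool's z in rad, then the opening in per cent of the stroke, from 0 (shut) to 100 (fully open). A call has 1 to 8 rows; each row shifts and turns the commanded pose from where the row before left it, along the tool's axes as they then stand; what a row does not reach is not made up. A row lasts 1/8 s, in which the tool goes at most 62.5 mm and 10.7 degrees, less where a joint would pass 70% of its speed; a pose out of reach is approached as far as the arm can. A call with a gripper value outside its range is refused whole. The fingers move at their own pace and stop on an object; "grip_force" is the grip in N (left out, the last holds). Time passes only in rows, so rows that do not move let the fingers close. It gives the time, the measured TCP pose, the force, the opening and the grip force at its end, in the units of the state.
- arm.get_obs(): the state, without advancing time (a new reading comes with each control period).
- arm.get_image(name): name is "scene" or "top" or "wrist"; returns the picture (480x640x3 uint8, red, green, blue); there is no depth.
- arm.camera_params(name): a dict with "fovy" (degrees; the focal length in pixels is half the picture's height over the tangent of half this angle, whatever the lens; pixels are square), "cx", "cy" (the principal point, pixels), "T" (4x4, takes a point from camera to world coordinates). Camera axes: x right, y down, z forward; pixel columns grow to the right and rows downward; lengths in m; the calibration is good to about 2 mm. A picture is of the moment at which its call begins: read the wrist's pose just before it. camera_params takes no time and is no camera call; for the wrist camera it gives the pose at the moment of the call.
- arm.sign_off(): hands the job in; it is judged then, once.
The state is a dict: "clock": time; "q": joint angles; "joint_vel": joint speeds; "tau": joint torques, N m; "eef_pos": TCP position; "tcp_rot": TCP orientation; "ft_force": force on the tool from outside, world axes, zero at the start; "wrist_torque": the same for the moment, N m; "finger_gap": finger opening in m; "grasp_force": force on a finger pad.
Only numpy, scipy, OpenCV 4.12 (cv2) and the standard library are available. Lean on these libraries where they do the work, as an engineer would, in place of code of your own. Each camera call takes 0.05 s, during which the arm holds its last target. There are 200 camera calls.

## Working session

There is one attempt and no reset: what is moved stays moved. The work goes in short steps, Python scripts to look and compute and a tool call to move; the robot and the scene stay as the last step left them, time stands still between calls to the robot, and variables do not carry over. Pictures are saved under pics/ and viewed, at most 10 in all, crops included, and the job is handed in when it is done.

Besides the shell and the picture viewer there is one more tool, called after "Request:" as name([rows], argument=value, ...), one row to a line, values as JSON. play_rows: Moves the arm, as the interface text tells. Its arguments: {"type":"object","properties":{"increments":{"type":"array","items":{"type":"array","items":{"type":"number"}}},"grip_force":{"type":"number"}},"required":["increments"]}

```bash
mkdir -p pics
cat > h.py <<'E'
import numpy as np, cv2
from cell import arm
def ray(name,u,v,P=None):
    P=P or arm.camera_params(name)
    f=240/np.tan(np.radians(P['fovy'])/2); T=np.array(P['T'])
    d=T[:3,:3]@np.array([(u-P['cx'])/f,(v-P['cy'])/f,1]); return T[:3,3],d
def plane(name,u,v,z,P=None):
    o,d=ray(name,u,v,P); return o+d*(z-o[2])/d[2]
def proj(name,p,P=None):
    P=P or arm.camera_params(name)
    f=240/np.tan(np.radians(P['fovy'])/2); T=np.array(P['T'])
    c=T[:3,:3].T@(np.array(p)-T[:3,3]); return c[:2]/c[2]*f+[P['cx'],P['cy']]
def save(name,fn):
    im=np.array(arm.get_image(name)); cv2.imwrite('pics/'+fn,im[:,:,::-1]); return im
E
python3 - <<'E'
from h import *
np.set_printoptions(precision=3,suppress=True)
o=arm.get_obs(); print(o)
a=save('top','top0.png');b=save('scene','scene0.png')
for n in('top','scene','wrist'):
    P=arm.camera_params(n);print(n,P['fovy'],P['cx'],P['cy'],np.array(P['T']))
E
```

```text
{'clock': 0.0, 'q': array([-1.359,  0.427,  0.074,  1.607, -0.034,  1.111, -0.067]), 'joint_vel': array([-0.001, -0.001,  0.001, -0.   ,  0.002,  0.001,  0.   ]), 'tau': array([  0.   , -94.982,   3.762, -46.352,   0.019,   0.01 ,  -0.   ]), 'eef_pos': array([0.238, 0.631, 0.231]), 'tcp_rot': array([[-0.936,  0.353, -0.   ],
       [ 0.353,  0.936, -0.001],
       [-0.   , -0.001, -1.   ]]), 'ft_force': array([0.071, 0.283, 0.417]), 'wrist_torque': array([-0.03 ,  0.037,  0.006]), 'grasp_force': 0.0, 'finger_gap': 0.08543891389695281}
top 57.93703682035101 322.68911569679096 237.46078476463632 [[-0.006 -0.995  0.102  0.455]
 [-1.     0.007  0.017  0.041]
 [-0.018 -0.102 -0.995  1.037]
 [ 0.     0.     0.     1.   ]]
scene 49.55698306769572 317.58055537567634 244.48839147191143 [[ 0.199  0.82  -0.537  1.072]
 [ 0.98  -0.159  0.12  -0.063]
 [ 0.013 -0.55  -0.835  0.962]
 [ 0.     0.     0.     1.   ]]
wrist 58.18895310846465 313.10341478947663 238.6221466564954 [[ 0.353  0.886  0.3    0.162]
 [ 0.935 -0.334 -0.114  0.661]
 [-0.001  0.321 -0.947  0.373]
 [ 0.     0.     0.     1.   ]]
```

View pics/top0.png

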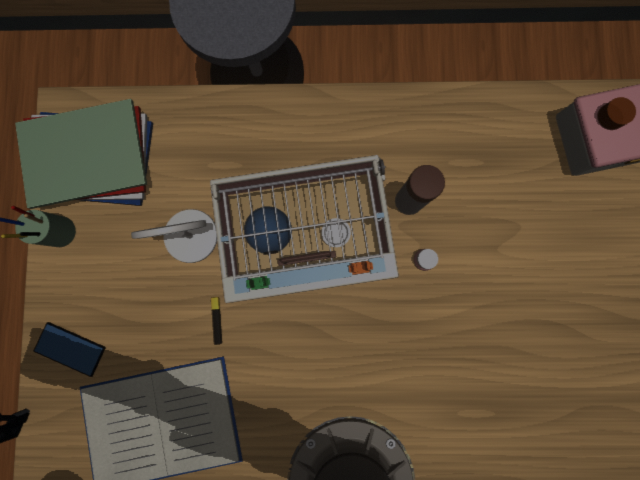

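View pics/scene0.png

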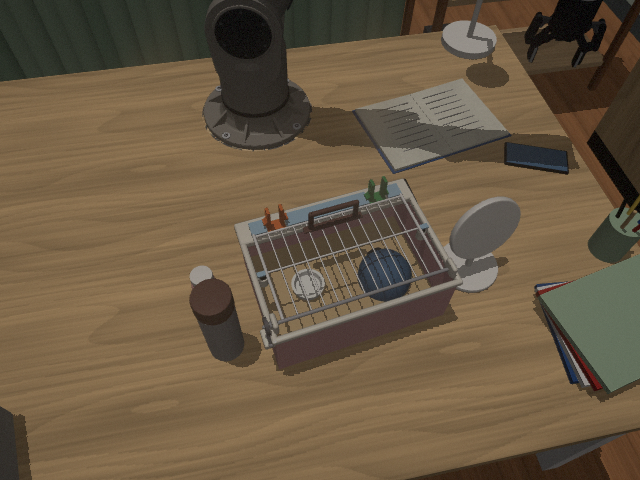

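The top view shows green at (258,283), orange at (360,268) and the brown handle at (305,258), with the front facing the robot. The flask is right of the carrier, the mirror left, and the marker at (216,320). The scene view shows green at (377,190) and orange at (275,217). Next I measure these by colour.

```bash
cat > m.py <<'E'
from h import *
np.set_printoptions(precision=4,suppress=True)
ims={n:cv2.imread(f'pics/{n}0.png') for n in('top','scene')}
R={'green':((45,120,40),(80,255,255)),'orange':((3,150,90),(18,255,255))}
roi={'top':(210,150,400,310),'scene':(230,160,470,370)}
C={}
for n,im in ims.items():
    hsv=cv2.cvtColor(im,cv2.COLOR_BGR2HSV); x0,y0,x1,y1=roi[n]
    for c,(lo,hi) in R.items():
        m=cv2.inRange(hsv,lo,hi); k=np.zeros_like(m); k[y0:y1,x0:x1]=m[y0:y1,x0:x1]
        ys,xs=np.nonzero(k); 
        (cx,cy),sz,an=cv2.minAreaRect(np.c_[xs,ys].astype(np.float32)); C[n,c]=(cx,cy)
        print(n,c,len(xs),(xs.min(),xs.max(),ys.min(),ys.max()),(cx,cy),sz,an)
for c in R:
    print(c,[plane('top',*C['top',c],z) for z in(.17,.188)],plane('scene',*C['scene',c],.18))
for n in ims:
    for c in R:
        x,y=map(int,C[n,c]); cr=ims[n][y-24:y+24,x-32:x+32]
        ims[n,c]=cv2.resize(cr,(400,300),interpolation=cv2.INTER_CUBIC)
cv2.imwrite('pics/crops.png',np.vstack([np.hstack([ims[n,c] for c in R]) for n in('top','scene')]))
print([(n,c,int(C[n,c][0])-32,int(C[n,c][1])-24) for n in('top','scene') for c in R])
E
python3 m.py
```

```text
top green 138 (np.int64(247), np.int64(268), np.int64(277), np.int64(288)) (257.52972412109375, 282.7969970703125) (10.049875259399414, 21.59230613708496) 84.2894058227539
top orange 152 (np.int64(349), np.int64(372), np.int64(261), np.int64(273)) (360.3900146484375, 267.2300109863281) (10.465182304382324, 23.05168342590332) 81.8698959350586Traceback (most recent call last):
  File "m.py", line 13, in <module>
    print(n,c,len(xs),(xs.min(),xs.max(),ys.min(),ys.max()),(cx,cy),sz,an)
                       ~~~~~~^^
    return umr_minimum(a, axis, None, out, keepdims, initial, where)
ValueError: zero-size array to reduction operation minimum which has no identity
```

```bash
sed -i "s/(45,120,40)/(45,90,25)/; s/(3,150,90)/(3,150,50)/" m.py; sed -i "s/'scene':(230,160,470,370)/'scene':(230,160,400,245)/" m.py; python3 m.py
```

```text
top green 227 (np.int64(246), np.int64(269), np.int64(276), np.int64(289)) (257.8294982910156, 282.6415710449219) (10.94811725616455, 23.188722610473633) 81.25383758544922
top orange 213 (np.int64(349), np.int64(372), np.int64(261), np.int64(273)) (360.3900146484375, 267.2300109863281) (10.465182304382324, 23.05168342590332) 81.8698959350586
scene green 79 (np.int64(365), np.int64(387), np.int64(177), np.int64(200)) (375.6270751953125, 188.8975372314453) (22.36232566833496, 22.271791458129883) 84.80557250976562
scene orange 261 (np.int64(262), np.int64(287), np.int64(204), np.int64(230)) (274.2924499511719, 217.27357482910156) (22.939210891723633, 24.58753776550293) 74.05460357666016
green [array([0.4542, 0.1856, 0.17  ]), array([0.4542, 0.1826, 0.188 ])] [0.4633 0.1856 0.18  ]
orange [array([ 0.4837, -0.0192,  0.17  ]), array([ 0.4831, -0.0179,  0.188 ])] [ 0.4937 -0.0178  0.18  ]Traceback (most recent call last):
  File "m.py", line 16, in <module>
    for n in ims:
             ^^^
RuntimeError: dictionary changed size during iteration
```

Request:
play_rows([
  [0,0,-0.02,-0.168,100],
  [0,0,-0.02,-0.168,100],
  [0,0,-0.02,-0.167,100],
  [-0.013,-0.04,0,0,100],
  [-0.013,-0.04,0,0,100],
  [-0.013,-0.04,0,0,100],
  [-0.013,-0.04,0,0,100],
  [-0.013,-0.04,0,0,100],
])

```text
clock: 1.1
eef_pos: [0.3314, 0.4412, 0.2911]
tcp_rot: [[-0.99, -0.142, -0.0], [-0.142, 0.99, -0.0], [0.0, -0.0, -1.0]]
ft_force: [0.5, -0.1, 0.2]
finger_gap: 0.0854
grasp_force: 0.0
```

Request:
play_rows([
  [-0.013,-0.04,0,0,100],
  [-0.013,-0.04,0,0,100],
  [-0.013,-0.04,0,0,100],
  [-0.013,-0.04,0,0,100],
  [-0.013,-0.04,0,0,100],
  [-0.013,-0.04,0,0,100],
  [-0.012,-0.034,0,0,100],
  [0,0,0,0,100],
])

```text
clock: 2.1
eef_pos: [0.4598, 0.1817, 0.2913]
tcp_rot: [[-0.991, -0.138, 0.0], [-0.138, 0.991, -0.0], [0.0, -0.0, -1.0]]
ft_force: [0.0, -0.1, 0.0]
finger_gap: 0.0853
grasp_force: 0.0
```

Run:
```python
from h import *
np.set_printoptions(precision=4,suppress=True)
o=arm.get_obs(); print(o['clock'],o['eef_pos'],o['tcp_rot'],o['q'])
P=arm.camera_params('wrist');save('wrist','w1.png'); np.save('w1T.npy',np.array(P['T']))
```

```text
2.1 [0.4598 0.1817 0.2913] [[-0.9905 -0.1375  0.    ]
 [-0.1375  0.9905 -0.0005]
 [ 0.     -0.0005 -1.    ]] [-0.7598  0.0669  0.2679  1.9393 -0.019   1.138   1.2242]
```

View pics/w1.png

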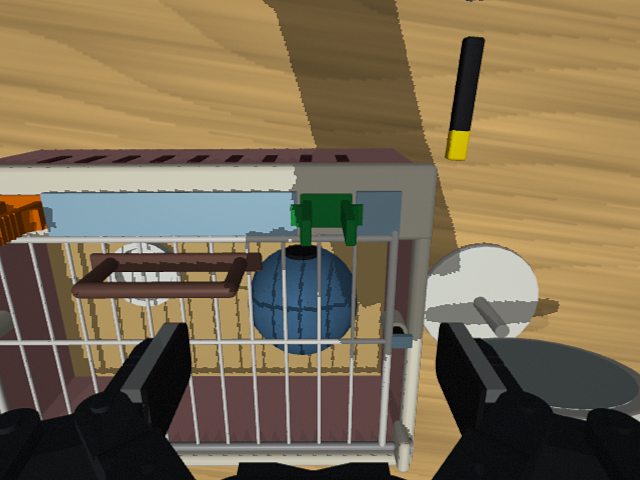

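The wrist view shows the green tabs with tops near row 245 at columns 300–357. The handle bar runs from (75,290) to (240,292). I check these against known heights and spacings.

Run:
```python
from h import *
np.set_printoptions(precision=4,suppress=True)
P=arm.camera_params('wrist')
im=cv2.imread('pics/w1.png');hsv=cv2.cvtColor(im,cv2.COLOR_BGR2HSV)
g=cv2.inRange(hsv,(45,90,25),(80,255,255)); ys,xs=np.nonzero(g)
for r in (205,215,225,232,238,243): 
    x=xs[ys==r]; print(r,x.min() if len(x) else 0,x.max() if len(x) else 0)
print('ymax',ys.max())
for r in (ys.max(),ys.max()-14): print('greenmid',r,plane('wrist',328.5,r,.196,P))
# handle lower bar
b=cv2.inRange(hsv,(0,40,20),(20,200,110)); k=np.zeros_like(b);k[275:302,60:260]=b[275:302,60:260]
for c in (90,120,150,180,210):
    y=np.nonzero(k[:,c])[0]; print(c,y.min(),y.max())
Hs=[plane('wrist',u,v,.195,P) for u,v in((75,291),(240,291))]; print(Hs,(Hs[0]+Hs[1])/2)
xa=np.array([.99,.14,0])
print('top handle',plane('top',305.5,258,.195))
for u in ((268,296)): print(u, im[291,u])
```

```text
205 291 362
215 291 362
225 291 361
232 300 356
238 300 355
243 301 355
ymax 245
greenmid 245 [0.4599 0.1929 0.196 ]
greenmid 231 [0.4514 0.1916 0.196 ]
90 275 301
120 282 297
150 283 297
180 282 297
210 276 297
[array([0.511 , 0.0449, 0.195 ]), array([0.4971, 0.1442, 0.195 ])] [0.504  0.0946 0.195 ]
top handle [0.5014 0.0889 0.195 ]
268 [112  85  51]
296 [123  93  57]
```

Request:
play_rows([
  [0.004,0.007,0.036,0,100],
  [0,0,0.036,0,100],
  [0,0,0,0,100],
])

```text
clock: 2.52
eef_pos: [0.4522, 0.1909, 0.2175]
tcp_rot: [[-0.99, -0.143, -0.004], [-0.143, 0.99, -0.002], [0.004, -0.002, -1.0]]
ft_force: [0.4, 0.8, 0.0]
finger_gap: 0.0854
grasp_force: 0.0
```

Run:
```python
from h import *
np.set_printoptions(precision=4,suppress=True)
o=arm.get_obs(); print(o['clock'],o['eef_pos'],o['tcp_rot'])
P=arm.camera_params('wrist');im=save('wrist','w2.png')[:,:,::-1]
hsv=cv2.cvtColor(im.copy(),cv2.COLOR_BGR2HSV)
g=cv2.inRange(hsv,(45,90,25),(80,255,255)); ys,xs=np.nonzero(g);print(ys.min(),ys.max())
for r in range(ys.min(),ys.max()+1,8): 
    x=xs[ys==r]; print(r,x.min(),x.max())
print(proj('wrist',o['eef_pos'],P))
```

```text
2.525 [0.4522 0.1909 0.2175] [[-0.9897 -0.1431 -0.0037]
 [-0.1431  0.9897 -0.0024]
 [ 0.004  -0.0019 -1.    ]]
237 317
237 278 343
245 278 344
253 264 357
261 264 357
269 264 357
277 264 357
285 271 349
293 272 348
301 272 348
309 272 348
317 283 345
[312.3503 324.9756]
```

View pics/w2.png

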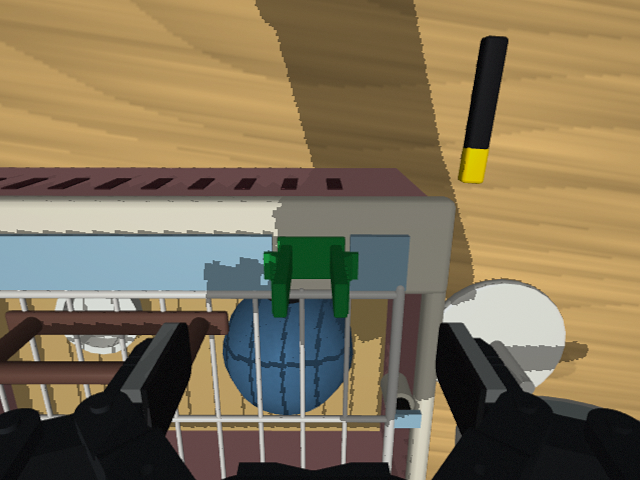

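Run:
```python
from h import *
np.set_printoptions(precision=4,suppress=True)
o=arm.get_obs(); P=arm.camera_params('wrist'); R=o['tcp_rot']
print(o['eef_pos'])
for n,u,v,z in(('g',310,298,.196),('g2',310,317,.196),('h',120,372,.195)):
    p=plane('wrist',u,v,z,P); print(n,p,R.T@(p-o['eef_pos']))
```

```text
[0.4533 0.1911 0.2192]
g [0.4538 0.1902 0.196 ] [-0.0005 -0.001   0.0232]
g2 [0.4628 0.1914 0.196 ] [-0.0095 -0.0011  0.0231]
h [0.5034 0.1101 0.195 ] [-0.0381 -0.0874  0.0242]
```

Request:
play_rows([
  [-0.001,-0.001,0.021,0,100],
  [0,0,0.021,0,100],
  [0,0,0,0,20],
  [0,0,0,0,15],
  [0,0,0,0,15],
  [0,0,0,0,15],
  [0,0,0,0,15],
], grip_force=20)

```text
clock: 3.45
eef_pos: [0.4556, 0.19, 0.1783]
tcp_rot: [[-0.99, -0.142, 0.001], [-0.142, 0.99, 0.001], [-0.001, 0.001, -1.0]]
ft_force: [-1.7, -0.5, 10.9]
finger_gap: 0.0136
grasp_force: 20.2
```

Request:
play_rows([
  [0,0,0,0,15],
  [0,0,0,0,100],
  [0,0,0,0,100],
  [0,0,0,0,100],
  [0,0,-0.025,0,100],
  [0,0,-0.02,0,100],
  [0,-0.035,0,0,100],
  [0,-0.035,0,0,100],
])

```text
clock: 4.45
eef_pos: [0.465, 0.1198, 0.2225]
tcp_rot: [[-0.99, -0.143, 0.0], [-0.143, 0.99, 0.0], [-0.0, 0.0, -1.0]]
ft_force: [0.9, -0.6, 0.8]
finger_gap: 0.0855
grasp_force: 0.0
```

Request:
play_rows([
  [0,-0.035,-0.01,0,100],
  [0,-0.035,-0.01,0,100],
  [0,-0.035,0,0,100],
  [0,-0.035,0.01,0,100],
  [0,0,0.01,0,100],
  [0,0,0,0,100],
])

```text
clock: 5.2
eef_pos: [0.4843, -0.0177, 0.2217]
tcp_rot: [[-0.99, -0.142, -0.001], [-0.142, 0.99, -0.0], [0.002, -0.0, -1.0]]
ft_force: [-0.4, 0.8, 1.4]
finger_gap: 0.0857
grasp_force: 0.0
```

Run:
```python
from h import *
np.set_printoptions(precision=4,suppress=True)
o=arm.get_obs(); print(o['clock'],o['eef_pos'],o['tcp_rot'],o['ft_force'])
P=arm.camera_params('wrist');im=save('wrist','w3.png')[:,:,::-1]
hsv=cv2.cvtColor(im.copy(),cv2.COLOR_BGR2HSV)
g=cv2.inRange(hsv,(3,180,50),(18,255,255));
n,l,s,_=cv2.connectedComponentsWithStats(g); g=(l==1+s[1:,4].argmax()); print(s)
ys,xs=np.nonzero(g);print(ys.min(),ys.max())
for r in range(ys.min(),ys.max()+1,8): 
    x=xs[ys==r]; print(r,x.min(),x.max())
print(proj('wrist',o['eef_pos'],P))
```

```text
5.2 [ 0.4843 -0.0177  0.2217] [[-0.9899 -0.1418 -0.0015]
 [-0.1418  0.9899 -0.0003]
 [ 0.0015 -0.     -1.    ]] [-0.3596  0.765   1.4256]
[[     0      0    640    480 302562]
 [   265    230     96     78   4638]]
230 307
230 284 344
238 280 345
246 280 345
254 265 360
262 265 360
270 265 359
278 266 359
286 275 350
294 275 349
302 275 349
[312.349 325.004]
```

View pics/w3.png

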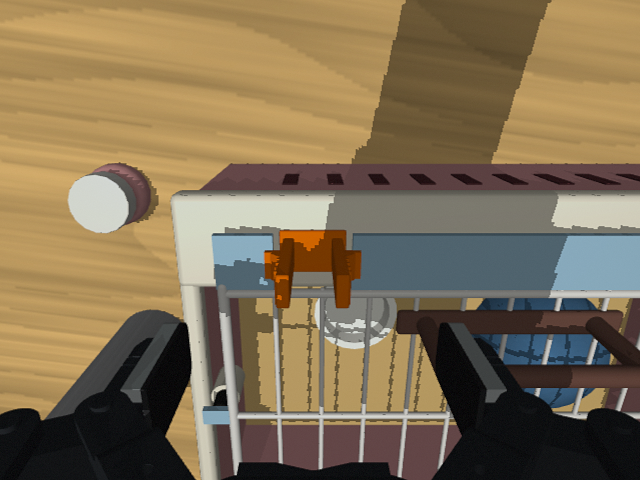

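The wrist view shows the orange tabs centred at column 312, rows 286–307, directly under the gripper, and the jar at (100,200) well clear. To check that the gate popped up, I compare where the handle sits in the scene view before and after.

Run:
```python
from h import *
np.set_printoptions(precision=4,suppress=True)
b=save('scene','scene1.png')
a=cv2.imread('pics/scene0.png')[:,:,::-1]
P=arm.camera_params('scene')
ya=np.array([-.1415,.99,0]);xa=np.array([.99,.1415,0])
g=np.array([.455,.19,0]); c=g-.105*ya+.1*xa; hg=c+.1*xa; hg[2]=.15
for th in(0,.05,.1):
    f=np.arctan2(.045,.165)+th; H=hg-.171*np.cos(f)*xa; H[2]+=.171*np.sin(f)
    e=hg-.19*np.cos(th)*xa+.06*ya; e[2]+=.19*np.sin(th)
    print(th,H,proj('scene',H,P))
x,y=262,160
cv2.imwrite('pics/cmp.png',np.hstack([cv2.resize(i[y:y+90,x:x+120],(400,300),interpolation=cv2.INTER_CUBIC) for i in(a,b)])[:,:,::-1])
o=arm.get_obs()
for u,v in((312,294),):
  p=plane('wrist',u,v,.196); print('orange rel tool',o['tcp_rot'].T@(p-o['eef_pos']))
for z in(.195,.203,.211):
  p=plane('wrist',520,376,z); print('handle',z,o['tcp_rot'].T@(p-o['eef_pos']))
```

```text
0 [0.5045 0.091  0.195 ] [332.8813 208.1457]
0.05 [0.507  0.0914 0.2032] [333.5178 206.439 ]
0.1 [0.5098 0.0918 0.2112] [334.2408 204.9151]
orange rel tool [-0.0001 -0.0002  0.0264]
handle 0.195 [-0.0427  0.0964  0.0274]
handle 0.203 [-0.0368  0.0918  0.0194]
handle 0.211 [-0.0309  0.0873  0.0114]
```

View pics/cmp.png

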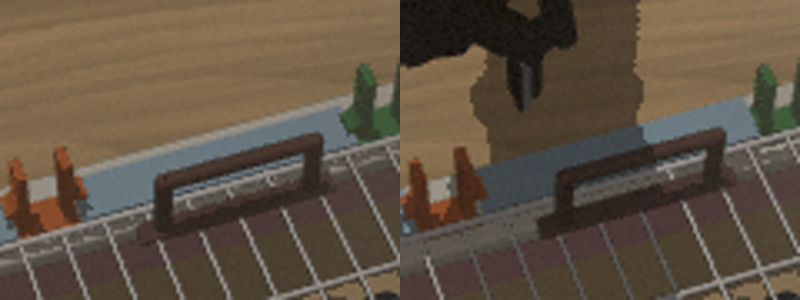

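The handle rose by about 1.5 px in the scene view. The wrist ray also matches z=.203 (0.05 rad), so the gate is on the safety catch. Now squeeze orange.

Request:
play_rows([
  [0,0,0.021,0,100],
  [0,0,0.021,0,100],
  [0,0,0,0,20],
  [0,0,0,0,15],
  [0,0,0,0,15],
  [0,0,0,0,15],
  [0,0,0,0,15],
  [0,0,0,0,15],
])

```text
clock: 6.3
eef_pos: [0.4854, -0.018, 0.1812]
tcp_rot: [[-0.99, -0.142, 0.001], [-0.142, 0.99, 0.001], [-0.001, 0.0, -1.0]]
ft_force: [-1.7, 1.4, 9.0]
finger_gap: 0.0133
grasp_force: 19.9
```

Request:
play_rows([
  [0,0,-0.004,0,15],
  [0,0,0,0,15],
  [0,0,0,0,100],
  [0,0,0,0,100],
  [0,0,0,0,100],
  [0,0,-0.025,0,100],
  [0,0,-0.025,0,100],
  [0,0,-0.02,0,100],
])

```text
clock: 7.3
eef_pos: [0.4851, -0.0182, 0.2556]
tcp_rot: [[-0.99, -0.142, 0.001], [-0.142, 0.99, 0.0], [-0.001, 0.0, -1.0]]
ft_force: [0.5, 0.1, -0.3]
finger_gap: 0.0855
grasp_force: 0.0
```

Request:
play_rows([
  [-0.01,0.026,0,0,100],
  [-0.01,0.026,0,0,100],
  [-0.01,0.026,0,0,100],
  [-0.01,0.027,0,0,100],
  [0,0,0,0.175,100],
  [0,0,0,0.175,100],
  [0,0,0,0.175,100],
  [0,0,0,0.175,100],
])

```text
clock: 8.3
eef_pos: [0.5097, 0.0915, 0.2546]
tcp_rot: [[-0.845, 0.534, 0.0], [0.534, 0.845, 0.0], [-0.0, 0.0, -1.0]]
ft_force: [-0.2, 0.2, 0.3]
finger_gap: 0.0854
grasp_force: 0.0
```

Request:
play_rows([
  [0,0,0,0.175,100],
  [0,0,0,0.174,100],
  [0,0,0,0.174,100],
  [0,0,0,0.174,100],
  [0,0,0,0.174,100],
  [0,0,0,0,100],
])

```text
clock: 9.05
eef_pos: [0.5097, 0.0916, 0.2545]
tcp_rot: [[-0.142, 0.99, 0.0], [0.99, 0.142, 0.0], [0.0, 0.0, -1.0]]
ft_force: [-0.4, 0.6, -0.3]
finger_gap: 0.0856
grasp_force: 0.0
```

Run:
```python
from h import *
np.set_printoptions(precision=4,suppress=True)
o=arm.get_obs(); print(o['clock'],o['eef_pos'],o['tcp_rot'],o['q'])
P=arm.camera_params('wrist');im=save('wrist','w4.png');print(proj('wrist',o['eef_pos'],P))
ya=np.array([-.1415,.99,0]);xa=np.array([.99,.1415,0])
g=np.array([.455,.19,0]); c=g-.105*ya+.1*xa; hg=c+.1*xa; hg[2]=.15
for th in(0.05,.1):
    f=np.arctan2(.045,.165)+th; H=hg-.171*np.cos(f)*xa; H[2]+=.171*np.sin(f)
    print(th,H,[proj('wrist',H+s*ya,P) for s in(-.04,.04)])
```

```text
9.05 [0.5097 0.0916 0.2545] [[-0.1424  0.9898  0.0003]
 [ 0.9898  0.1424  0.0001]
 [ 0.      0.0004 -1.    ]] [-0.77    0.1503  0.5251  1.9518 -0.0861  1.0606 -0.0649]
[311.414  327.2357]
0.05 [0.507  0.0914 0.2032] [array([306.5884, 344.0292]), array([305.8376, 191.6523])]
0.1 [0.5098 0.0918 0.2112] [array([312.1022, 352.9668]), array([312.0693, 195.6545])]
```

View pics/w4.png

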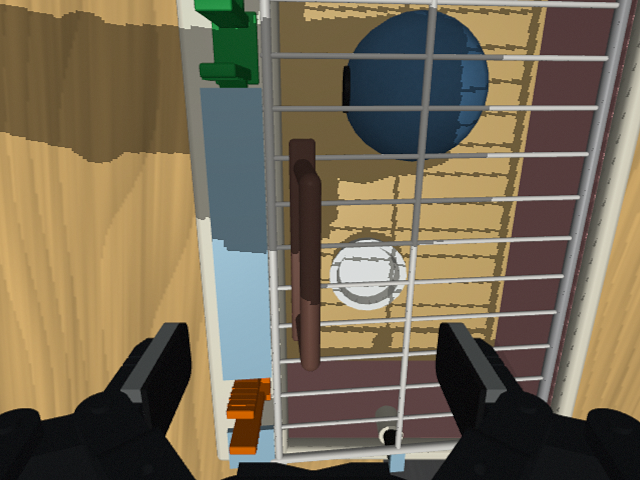

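The bar is at column 310, rows 168–370 (about 103 mm at z=.211). That matches a free gate at 0.1 rad, directly under the gripper. Now grasp it.

Request:
play_rows([
  [0.002,0,0.02,0,70],
  [0,-0.001,0.02,0,60],
  [0,0,0.019,0,60],
  [0,0,0,0,60],
  [0,0,0,0,5],
  [0,0,0,0,5],
  [0,0,0,0,5],
  [0,0,0,0,5],
], grip_force=25)

```text
clock: 10.1
eef_pos: [0.5078, 0.0933, 0.1955]
tcp_rot: [[-0.142, 0.99, -0.001], [0.99, 0.142, 0.0], [0.0, -0.001, -1.0]]
ft_force: [-4.8, -0.8, 2.1]
finger_gap: 0.009
grasp_force: 25.3
```

Run:
```python
from h import *
np.set_printoptions(precision=4,suppress=True)
o=arm.get_obs(); print(o['eef_pos'],o['finger_gap'],o['grasp_force'],o['ft_force'])
f0=np.arctan2(.045,.165); r=.171; p0=None
for th in list(np.arange(.1,1.31,.06)):
    p=np.array([-r*np.cos(f0+th),-r*np.sin(f0+th)])
    if p0 is not None: print(round(th,2),(p-p0))
    p0=p
```

```text
[0.5078 0.0933 0.1955] 0.009016675414552542 25.337804853916168 [-4.7757 -0.7756  2.061 ]
0.16 [ 0.004  -0.0095]
0.22 [ 0.0045 -0.0092]
0.28 [ 0.0051 -0.0089]
0.34 [ 0.0056 -0.0086]
0.4 [ 0.0061 -0.0083]
0.46 [ 0.0066 -0.0079]
0.52 [ 0.007  -0.0075]
0.58 [ 0.0075 -0.007 ]
0.64 [ 0.0079 -0.0066]
0.7 [ 0.0083 -0.0061]
0.76 [ 0.0086 -0.0056]
0.82 [ 0.0089 -0.005 ]
0.88 [ 0.0092 -0.0045]
0.94 [ 0.0095 -0.0039]
1.0 [ 0.0097 -0.0034]
1.06 [ 0.0099 -0.0028]
1.12 [ 0.01   -0.0022]
1.18 [ 0.0101 -0.0016]
1.24 [ 0.0102 -0.001 ]
1.3 [ 0.0103 -0.0004]
```

Request:
play_rows([
  [0,0.004,-0.0095,0,5],
  [0,0.0045,-0.0092,0,5],
  [0,0.005,-0.0089,0,5],
  [0,0.0056,-0.0086,0,5],
  [0,0.0061,-0.0083,0,5],
  [0,0.0066,-0.0079,0,5],
  [0,0.007,-0.0075,0,5],
])

```text
clock: 10.98
eef_pos: [0.5455, 0.0987, 0.2563]
tcp_rot: [[-0.142, 0.99, -0.003], [0.99, 0.142, 0.0], [0.001, -0.003, -1.0]]
ft_force: [-17.1, -1.5, 13.3]
finger_gap: 0.0088
grasp_force: 25.6
```

Request:
play_rows([
  [0,-0.001,-0.001,0,5],
  [0,0.0072,-0.0073,0,5],
  [0,0.0077,-0.0068,0,5],
  [0,0.0081,-0.0063,0,5],
  [0,0.0085,-0.0058,0,5],
])

```text
clock: 11.6
eef_pos: [0.5775, 0.1033, 0.2834]
tcp_rot: [[-0.142, 0.99, -0.0], [0.99, 0.142, 0.0], [0.0, -0.0, -1.0]]
ft_force: [-5.2, 1.4, 1.3]
finger_gap: 0.009
grasp_force: 24.7
```

Request:
play_rows([
  [0,0.0089,-0.005,0,5],
  [0,0.0092,-0.0045,0,5],
  [0,0.0095,-0.0039,0,5],
  [0,0.0097,-0.0034,0,5],
  [0,0,0,0,5],
])

```text
clock: 12.22
eef_pos: [0.6146, 0.1085, 0.2995]
tcp_rot: [[-0.141, 0.99, 0.0], [0.99, 0.141, -0.0], [-0.0, 0.0, -1.0]]
ft_force: [-4.9, 0.5, 7.6]
finger_gap: 0.0086
grasp_force: 25.8
```

Request:
play_rows([
  [0,0.0099,-0.0032,0,5],
  [0,0.01,-0.0025,0,5],
  [0,0.0101,-0.0018,0,5],
  [0,0.0102,-0.001,0,5],
  [0,0,0,0,5],
  [0,0,0,0,5],
])

```text
clock: 12.98
eef_pos: [0.6535, 0.1141, 0.3075]
tcp_rot: [[-0.141, 0.99, -0.0], [0.99, 0.141, -0.0], [-0.0, -0.0, -1.0]]
ft_force: [-1.1, 0.8, 0.2]
finger_gap: 0.009
grasp_force: 25.1
```

Run:
```python
from h import *
o=arm.get_obs(); print(o['clock'],o['eef_pos'],o['ft_force'],o['finger_gap'])
save('scene','scene2.png')
```

```text
12.975 [0.6535308  0.11406919 0.30752325] [-1.09247007  0.76115852  0.23889184] 0.008962949801135127
```

View pics/scene2.png

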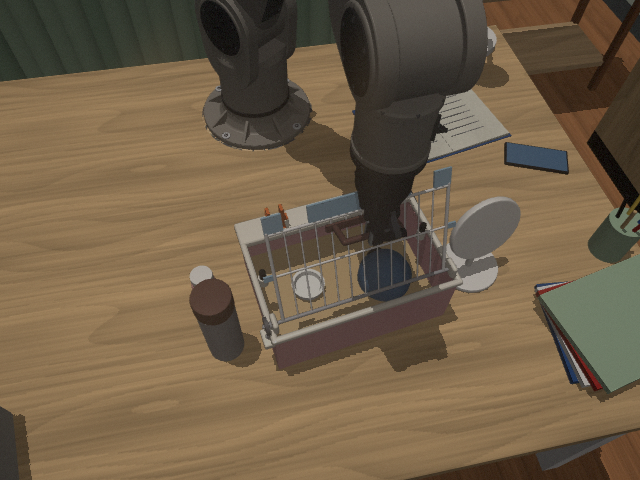

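Run:
```python
from h import *
np.set_printoptions(precision=3,suppress=True)
P=arm.camera_params('scene')
ya=np.array([-.1415,.99,0]);xa=np.array([.99,.1415,0]);z=np.array([0,0,1])
g=np.array([.455,.19,0]); hg=g-.105*ya+.2*xa+.15*z
for th in(.9,1.,1.1,1.2,1.3):
    d=-np.cos(th)*xa+np.sin(th)*z; n=np.sin(th)*xa+np.cos(th)*z
    H=hg+.165*d+.045*n
    print(th,H,'handle',[proj('scene',H+s*ya,P) for s in(-.045,0,.045)],'edge',[proj('scene',hg+.2*d+s*ya,P) for s in(-.105,.105)])
o=arm.get_obs(); print('grasp',proj('scene',o['eef_pos']+.019*z,P))
im=cv2.imread('pics/scene2.png')[150:300,240:440]; cv2.imwrite('pics/c2.png',cv2.resize(im,(800,600),interpolation=cv2.INTER_CUBIC))
```

```text
0.9 [0.601 0.105 0.307] handle [array([330.53 , 218.994]), array([357.29 , 211.465]), array([383.483, 204.096])] edge [array([282.787, 201.81 ]), array([402.693, 169.516])]
1.0 [0.617 0.107 0.313] handle [array([334.302, 224.69 ]), array([361.459, 216.976]), array([388.031, 209.428])] edge [array([285.608, 204.983]), array([407.923, 171.85 ])]
1.1 [0.633 0.109 0.317] handle [array([338.271, 231.459]), array([365.798, 223.552]), array([392.724, 215.819])] edge [array([288.81 , 209.504]), array([413.495, 175.465])]
1.2 [0.65  0.112 0.32 ] handle [array([342.389, 239.252]), array([370.253, 231.148]), array([397.5  , 223.223])] edge [array([292.376, 215.399]), array([419.353, 180.391])]
1.3 [0.667 0.114 0.321] handle [array([346.599, 247.993]), array([374.76, 239.69]), array([402.29 , 231.573])] edge [array([296.276, 222.67 ]), array([425.431, 186.637])]
grasp [372.66  230.196]
```

View pics/c2.png

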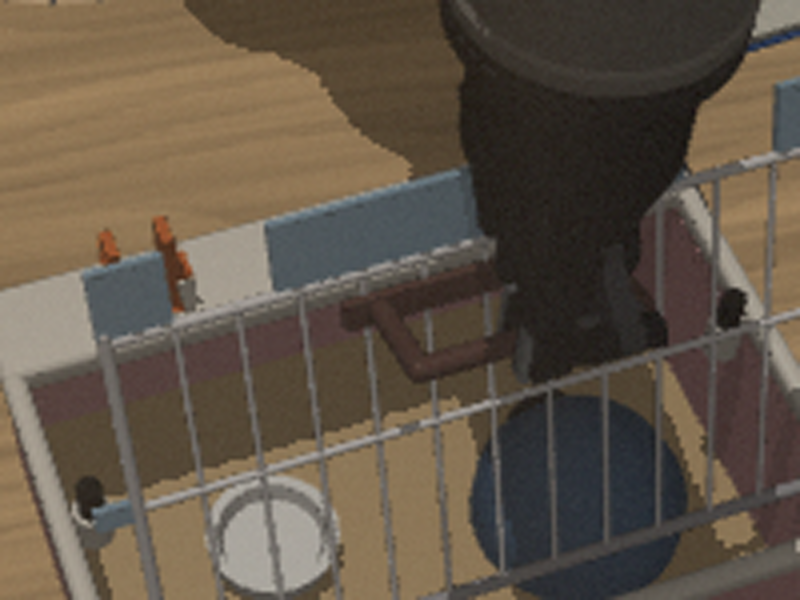

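The crop shows the handle held between the fingers. Its left corner at scene (345,242) corresponds to about 1.22 rad, and the flask, mirror and jar have not moved. The gate is still, so I hand in.

```bash
python3 -c "
from cell import arm
print(arm.sign_off())"
```

```text
the job is handed in; nothing more can be done
None
```

I squeezed the green catch, then the orange one, and swung the gate past its click stop to about 1.22 rad. I handed the job in at 13 s with the gripper holding the handle; the flask, mirror and jar look unmoved, I did not re-check the marker, and no verdict came back.

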